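Uncap the sample box and hold its lid half open

ROBOT

A 6-joint arm with a two-finger parallel gripper is mounted at the origin on the work surface. World frame = base frame: x ahead of the robot, y to its left, z up, the work surface at z = 0. Lengths are in m, angles in degrees, forces in N, time in s.
With the tool pointing down it reaches from about 0.35 to 0.85 m from the base axis. Payload 8.1 kg.
Tool frame: the origin (TCP) lies at the very end of the fingers, on their centre line; the grasp point (between the pads) lies 19 mm behind it (ctrl.grasp_offset is the distance from the TCP to the grasp point, in m); z points along the fingers, y is the direction in which the jaws open and shut (so a half turn about z gives the same grasp; the last joint's range is limited). The gripper opens to 85 mm and grips with 20 to 120 N. Pads are 22 mm wide; open, the fingers measure 114 mm over their backs; the gripper's body (76 mm by 85 mm) begins 54 mm behind the grasp point. The pads swing forward as they close: fully open they stand 13 mm farther back than shut.
Start: joints at [-74.221, 7.471, 85.268, -0, 87.261, -4.893], TCP at [0.212, -0.561, 0.231] pointing down, gripper open.
Joint ranges: [-169.43, 169.43], [-51.17, 129.36], [1.28, 143.12], [-76.62, 256.62], [0, 156.53], [-152.29, 152.29]. Speed limits (degrees/s): [136.94, 136.94, 159.86, 180, 180, 180].

INTERFACE

Orientations are given as a 3x3 rotation matrix whose columns are the frame's x, y, z axes.
In Python, from station import ctrl gives the robot as it stands.
- The arm moves only by the tool apply_moves, never from a script. Its argument "deltas" is a list of rows, each an object with "delta_pos": the shift along the tool's x, y, z in m, a list of three; "spin": the turn about the tool's z in rad; "grip": the finger opening in m, from 0 to 0.0854. A call has 1 to 10 rows; each row shifts and turns the commanded pose from where the row before left it, along the tool's axes as they then stand; what a row does not reach is not made up. A row lasts 1/8 s, in which the tool goes at most 62.5 mm and 10.7 degrees, less where a joint would pass 70% of its speed; a pose out of reach is approached as far as the arm can. A call is refused whole if a number of a shift passes 0.0625 or a number of a turn 0.188, either way. A call with a gripper value outside its range is refused whole. The fingers move at their own pace and stop on an object; "newtons" is the grip in N (left out, the last holds). Time passes only in rows, so rows that do not move let the fingers close. It gives the time, the measured TCP pose, the force and the opening at its end, in the units of the state.
- ctrl.observe(): the state, without advancing time (a new reading comes with each control period).
- ctrl.snapshot(name): name is "scene" or "top" or "wrist"; returns (picture, depth): 400x640x3 uint8, red, green, blue; 400x640 float32, m along the optical axis (not along the pixel's ray), 0 where there is no reading.
- ctrl.get_calibration(name): a dict with "fx", "fy", "cx", "cy" (pixels), "dist" ([k1, k2, p1, p2, k3] as OpenCV has them; the pictures are not rectified), "position" and "attitude" of the camera in the world; the wrist camera has in their place "hand_eye" (4x4, takes a point from camera to tool coordinates, whose origin is the TCP and whose axes are the flange's). Camera axes: x right, y down, z forward; pixel columns grow to the right and rows downward; lengths in m; the calibration is good to about 2 mm. A picture is of the moment at which its call begins: read the wrist's pose just before it. get_calibration takes no time and is no camera call.
- ctrl.hand_in(): hands the job in, once; it reports no verdict.
Trained networks look in the newest picture that a camera, given by its name, has taken for a name from the list of things; names that differ only in an ending like _2 or _b are one class to them, and where a whole thing is asked for, a point or a joint stands for the part that bears it (a point fixed in the world has none). Each returns a list of dicts, best first, with "conf" (0 to 1); they miss things now and then, are a little off and sometimes report something else, mostly with a low value. They report only what shows in the picture. A call takes as long as a camera call. They do not tell look-alikes from the thing itself.
- ctrl.recognise(label, camera): "xyz" ([x, y, z] in m, in the coordinates of the camera as it stood for that picture, good to about 4 mm: the middle of the surface that is visible of it).
- ctrl.place_of(label, camera): "xyz" ([x, y, z] in m, in the coordinates of the camera as it stood for that picture, good to about 4 mm: a listed point, or the origin of a listed thing).
The state is a dict: "t": time; "joint_positions": joint angles; "qd": joint speeds; "joint_torque": joint torques, N m; "tool_pos": TCP position; "ee_rot": TCP orientation; "contact_force": force on the tool from outside, world axes, zero at the start; "torque": the same for the moment, N m; "finger_gap": finger opening in m.
Only numpy, scipy, OpenCV 4.12 (cv2) and the standard library are available. Lean on these libraries where they do the work, as an engineer would, in place of code of your own. Each camera call takes 0.05 s, during which the arm holds its last target. There are 200 camera calls.

TASK

Lift the loose round cap off the port in the sample box's lid and set it down, knob up, inside the shallow steel tray, without dropping it. Then raise the box's hinged lid to 45 degrees open and finish holding it still there with the gripper, since it falls shut when let go: the program ends while the gripper is still carrying the lid, nothing else propping it. Leave everything else on the bench where it is.

Things in the scene. Friction and masses are not known exactly. Their poses are not given: they have to be found in the camera images.
- cap_mid (a point): Loose round black plastic cap, 38 mm tall, 60 g, level on the port in the lid's middle. Disc 64 mm across, 12 mm tall, its 8 mm deep hollow skirt loose (3 mm) round the port's neck: lift 20 mm or more to clear it. On top an upright round knob 24 mm across, 26 mm tall. This point: on the axis half-way up, 19 mm above the skirt's rim, 7 mm above the disc's top, 19 mm below the knob's top; z to the knob.
- box: Grey plastic sample box with a white lid, fixed to the bench, 180 deep (x) by 200 wide (y) by 90 mm high, under its lid. Origin: centre of its underside; x points to the hinge side (away from the robot), -x to the tab side, z up. The shut lid adds 8 mm (top 98 mm above the bench); the port, a round neck 52 mm across and 12 mm tall, stands on it above the origin.
- hinge (a point): Middle of the lid's hinge line, 85 mm to +x and 90 mm above the box's origin; axes as the box's (the hinge runs along y).
- lid (a joint): Opening angle of the lid, rad: 0 shut (start), grows as the tab side rises, stops at 1.35; 45 degrees is 0.785. The lid weighs about 0.35 kg (varies); the hinge is nearly free, without spring or stay: the lid falls shut from any angle.
- tab (a point): Grey plastic tab sticking out 45 mm level from the middle of the lid's front (-x) edge: 24 mm wide (y), 10 mm thick (z), free on both sides and below (bench 90 mm below). This point: mid-thickness, 17 mm from its free end, 28 mm from the lid's edge; 203 mm from the hinge line towards -x and 5 mm above it when shut. Moves and turns with the lid; axes as the box's when shut.
- tray: Shallow open stainless steel tray fixed to the bench, 200 mm (x) by 150 mm (y), rim 16 mm high, walls and floor 3 mm thick. Origin at the centre of its underside. A small vial stands in it near its +x end, the middle is free.
- vial: Small amber vial, 24 mm across, 40 mm tall, standing in the tray about 70 mm from the tray's centre; bystander. Origin at the centre of its underside.
- cup: Small clear sample cup with red top, 35 mm across, 34 mm tall, nearest the robot; bystander. Origin at the centre of its underside.
- bottle: White bottle 56 mm across, 120 mm tall, at the far side; bystander. Origin at the centre of its underside.
- jar: Amber jar 60 mm across, 85 mm tall, at the far side; bystander. Origin at the centre of its underside.
- rack: Grey rack, 170 by 60 mm, 92 mm tall with its five tubes, at the left; bystander. Origin at the centre of its underside.
- tipbox: Blue and clear box of pipette tips, 120 by 85 by 65 mm, at the right; bystander. Origin at the centre of its underside.
- mouse: Black computer mouse, 105 by 60 by 24 mm, at the right near the robot; bystander. Origin at the centre of its underside.
Not all that is in view belongs to the job. Leave any green, purple or red look-alike of the part that bears cap_mid alone.

How it is judged (in metres and radians):
On the way, in this order (a step that is already met when the one before it is completed fails the run):
1. the cap is lifted clear of the port while the lid stays shut (z of cap_mid in the frame of box above 0.138 m and value of joint lid below 0.1 rad), for 0.1 s.
2. the cap stands knob up in the tray, let go, with the lid still shut (x of cap_mid in the frame of tray between -0.07 and 0.07 m and y of cap_mid in the frame of tray between -0.046 and 0.046 m and z of cap_mid in the frame of tray below 0.028 m and angle between cap_mid's own z axis and vertical below 0.15 rad and contact force between cap and the fingers below 0.05 N and linear speed of cap below 0.03 m/s and value of joint lid below 0.1 rad), for 0.2 s.
3. the gripper holds the lid still at 45 degrees (value of joint lid between 0.665 and 0.905 rad and velocity of joint lid between -0.08 and 0.08 rad/s and contact force between lid and the fingers above 0.3 N and contact force between lid and vial below 0.05 N and contact force between lid and cup below 0.05 N and contact force between lid and bottle below 0.05 N and contact force between lid and jar below 0.05 N and contact force between lid and rack below 0.05 N and contact force between lid and tipbox below 0.05 N and contact force between lid and mouse below 0.05 N and contact force between lid and cap below 0.05 N), for 0.3 s.
At the end, for the whole second after the job is handed in: The lid is held still by the fingers at 45 degrees open (within 6.5 degrees), touched by no other loose thing, and the cap stands level, knob up and at rest on the floor of the tray, released (all of step 3 and x of cap_mid in the frame of tray between -0.07 and 0.07 m and y of cap_mid in the frame of tray between -0.046 and 0.046 m and z of cap_mid in the frame of tray below 0.028 m and angle between cap_mid's own z axis and vertical below 0.15 rad and contact force between cap and the fingers below 0.05 N and linear speed of cap below 0.03 m/s); the arm keeps its last pose, push and grip.
It fails at once if the cap is dropped (falls freely about 20 mm or more) (contact force between cap and the fingers below 0.02 N and linear speed of cap above 0.62 m/s).
It fails at once if a bystander is shifted by more than 30 mm or knocked over (distance of any of vial, cup, bottle, jar, rack, tipbox, mouse from where it was at the start of the episode above 0.03 m or angle between any of vial, cup, bottle, jar, rack, tipbox, mouse's own z axis and vertical above 0.5 rad).
It also fails if it takes over 61 s, if anything falls off the work surface, if the arm or the gripper's body presses on something with over 40 N, if the wrist force passes 120 N, or if a joint passes its speed limit or range.

## Working session

There is one attempt and no reset: what is moved stays moved. The work goes in short steps, Python scripts to look and compute and a tool call to move; the robot and the scene stay as the last step left them, time stands still between calls to the robot, and variables do not carry over. Pictures are saved under pics/ and viewed, about 8 in all and at most 12, crops included, and the job is handed in when it is done.

Besides the shell and the picture viewer there is one more tool, called as name(argument=value, ...), one argument or row to a line, values as JSON. apply_moves: Moves the arm, as the interface text tells. Its arguments: {"type":"object","properties":{"deltas":{"type":"array","items":{"type":"object","properties":{"delta_pos":{"type":"array","items":{"type":"number"}},"spin":{"type":"number"},"grip":{"type":"number"}}}},"newtons":{"type":"number"}},"required":["deltas"]}

```bash
mkdir -p pics; cat > h.py <<'E'
import numpy as np, cv2
from station import ctrl
def pose(cam):
    c=ctrl.get_calibration(cam)
    if 'hand_eye' in c:
        s=ctrl.observe(); T=np.eye(4); T[:3,:3]=s['ee_rot']; T[:3,3]=s['tool_pos']
        return c,T@np.array(c['hand_eye'])
    T=np.eye(4); T[:3,:3]=c['attitude']; T[:3,3]=c['position']; return c,T
def w(T,p): return T[:3,:3]@np.array(p)+T[:3,3]
def save(n,im): cv2.imwrite(f'pics/{n}.png',im[:,:,::-1])
def cloud(c,T,d):
    v,u=np.mgrid[:d.shape[0],:d.shape[1]]
    K=np.array([[c['fx'],0,c['cx']],[0,c['fy'],c['cy']],[0,0,1.]])
    q=cv2.undistortPoints(np.stack([u,v],-1).reshape(-1,1,2).astype(np.float64),K,np.array(c['dist'],float)).reshape(*d.shape,2)
    P=np.dstack([q[...,0]*d,q[...,1]*d,d]); P=P@T[:3,:3].T+T[:3,3]; P[d==0]=np.nan; return P
E
python3 - <<'E'
from h import *
s=ctrl.observe(); print(s['tool_pos'],np.round(s['ee_rot'],3).tolist(),s['finger_gap'],s['t'],ctrl.grasp_offset)
for cam in ('top','scene'):
    c,T=pose(cam); im,d=ctrl.snapshot(cam); save(cam,im); np.savez(cam,im=im,P=cloud(c,T,d))
    print(cam,c['position'])
    for l in ('cap_mid','box','hinge','tab','tray','vial','cup','bottle','jar','rack','tipbox','mouse'):
        print(l,[(np.round(w(T,r['xyz']),3).tolist(),round(r['conf'],2)) for r in ctrl.place_of(l,cam)][:4])
E
```

```text
[ 0.21167575 -0.56083142  0.23025698] [[0.936, 0.353, -0.0], [0.353, -0.936, 0.002], [0.0, -0.002, -1.0]] 0.08521080509215495 0.0 0.0187
top [ 0.32046664 -0.01309282  1.37972675]
cap_mid [([0.351, 0.209, 0.018], 0.91), ([0.545, 0.181, 0.12], 0.69), ([0.659, -0.002, 0.017], 0.58), ([0.375, 0.08, 0.024], 0.54)]
box [([0.77, -0.104, -0.001], 0.73), ([0.39, 0.001, 0.001], 0.72), ([0.545, 0.176, 0.0], 0.56), ([0.625, 0.162, 0.09], 0.39)]
hinge [([0.629, 0.161, 0.092], 0.92)]
tab [([0.426, 0.204, 0.094], 0.62)]
tray [([0.589, -0.186, 0.004], 0.81)]
vial [([0.659, -0.174, 0.002], 0.48)]
cup [([0.389, -0.003, 0.0], 0.42)]
bottle [([0.755, 0.078, -0.0], 0.71)]
jar [([0.77, -0.106, -0.0], 0.74)]
rack [([0.608, 0.461, -0.003], 0.65)]
tipbox [([0.644, -0.428, -0.001], 0.72)]
mouse [([0.459, -0.394, 0.004], 0.89)]
scene [ 0.91803757 -0.46857899  0.87803071]
cap_mid [([0.375, 0.086, 0.021], 0.85), ([0.345, 0.213, 0.021], 0.69), ([0.663, -0.004, 0.017], 0.69), ([0.54, 0.183, 0.122], 0.62)]
box []
hinge [([0.625, 0.161, 0.09], 0.93)]
tab [([0.432, 0.202, 0.096], 0.86), ([0.54, 0.182, 0.12], 0.57)]
tray [([0.586, -0.187, -0.003], 0.88)]
vial [([0.663, -0.167, 0.004], 0.68)]
cup [([0.39, 0.006, 0.004], 0.42)]
bottle [([0.759, 0.078, -0.003], 0.55)]
jar [([0.767, -0.105, -0.001], 0.73)]
rack [([0.603, 0.46, -0.003], 0.66), ([0.768, -0.106, -0.002], 0.61)]
tipbox [([0.644, -0.427, 0.0], 0.77), ([0.456, -0.391, 0.002], 0.59)]
mouse [([0.455, -0.392, 0.002], 0.72), ([0.643, -0.427, 0.0], 0.17)]
```

View pics/top.png

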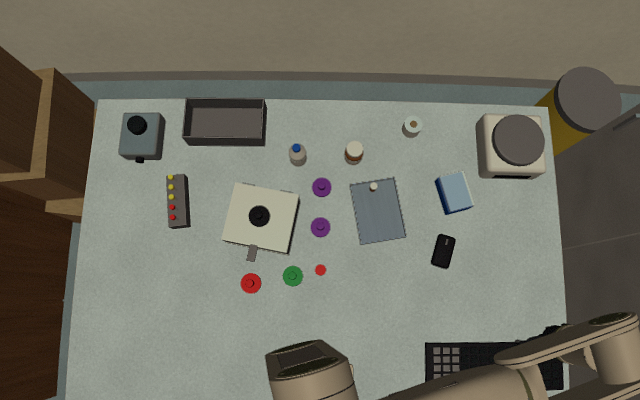

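View pics/scene.png

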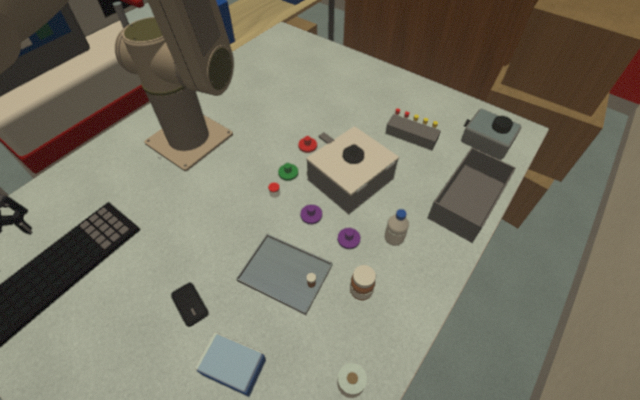

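The top view shows the black cap at (259,216) on the white lid, with the tab at (252,254). The tray is at (377,211) and the vial at (374,187). The red, green and purple look-alikes stand on the bench and are to be left alone. The scene view agrees. Next I refine the yaw and cap axis from the depth cloud.

```bash
python3 - <<'E'
from h import *
for cam in ('top','scene'):
    D=np.load(cam+'.npz'); P=D['P']; im=D['im'].astype(int)
    def near(x,y,r,z0,z1): return (np.hypot(P[...,0]-x,P[...,1]-y)<r)&(P[...,2]>z0)&(P[...,2]<z1)
    m=near(.54,.18,.16,.088,.106)&(im.min(2)>140)
    r=cv2.minAreaRect(P[m][:,:2].astype(np.float32)*1000); print(cam,'lid',r,np.median(P[m][:,2]))
    m=near(.543,.182,.05,.125,.16); print('knob',P[m].mean(0),np.percentile(P[m][:,2],[50,95]),m.sum(), (P[m][:,:2].min(0)+P[m][:,:2].max(0))/2)
    m=near(.543,.182,.06,.108,.12); print('disc',(P[m][:,:2].min(0)+P[m][:,:2].max(0))/2,m.sum())
    m=near(.43,.203,.03,.085,.11)&(im.max(2)<140); print('tab',cv2.minAreaRect(P[m][:,:2].astype(np.float32)*1000),np.median(P[m][:,2]))
    m=near(.588,-.187,.14,.0,.022)&(im.max(2)<150); m=cv2.morphologyEx(m.astype(np.uint8),cv2.MORPH_OPEN,np.ones((5,5)))>0
    print('tray',cv2.minAreaRect(P[m][:,:2].astype(np.float32)*1000))
E
```

```text
top lid ((545.1796264648438, 180.25299072265625), (199.14260864257812, 180.5032958984375), 79.9559326171875) 0.09838101592041903
knob [0.54379246 0.17819118 0.139043  ] [0.14014158 0.1443171 ] 61 [0.5447058  0.17891965]
disc [0.54412579 0.17933568] 293
tab ((434.1473083496094, 197.73057556152344), (26.199071884155273, 47.60054397583008), 84.76632690429688) 0.09989343243334681
tray ((599.9329833984375, -195.12252807617188), (199.67318725585938, 141.99899291992188), 1.3024309873580933)
scene lid ((542.9065551757812, 182.1266326904297), (202.93910217285156, 181.24575805664062), 79.93622589111328) 0.09790086206087534
knob [0.54675406 0.17856883 0.13690676] [0.13849792 0.14139763] 66 [0.54575816 0.18055517]
disc [0.54546873 0.18154025] 236
tab ((434.8900146484375, 198.62843322753906), (23.182701110839844, 46.97490310668945), 82.7787857055664) 0.09971020252586033
tray ((584.375, -185.17056274414062), (208.2027587890625, 152.43690490722656), 10.55440616607666)
```

apply_moves(
  deltas=[
    {"delta_pos": [0, 0, -0.01], "spin": 0.179, "grip": 0.085},
    {"delta_pos": [0, 0, -0.01], "spin": 0.179, "grip": 0.085},
    {"delta_pos": [0, 0, -0.01], "spin": 0.178, "grip": 0.085},
    {"delta_pos": [0.014, -0.056, 0], "spin": 0, "grip": 0.085},
    {"delta_pos": [0.014, -0.056, 0], "spin": 0, "grip": 0.085},
    {"delta_pos": [0.014, -0.056, 0], "spin": 0, "grip": 0.085},
    {"delta_pos": [0.014, -0.056, 0], "spin": 0, "grip": 0.085},
    {"delta_pos": [0.014, -0.056, 0], "spin": 0, "grip": 0.085},
    {"delta_pos": [0.014, -0.056, 0], "spin": 0, "grip": 0.085},
    {"delta_pos": [0.014, -0.056, 0], "spin": 0, "grip": 0.085},
  ],
  newtons=40,
)

```text
t: 2.55
tool_pos: [0.3771, -0.1908, 0.2616]
ee_rot: [[0.985, -0.175, 0.001], [-0.175, -0.985, -0.001], [0.001, 0.0, -1.0]]
contact_force: [-0.9, 0.0, 1.0]
finger_gap: 0.0848
```

apply_moves(
  deltas=[
    {"delta_pos": [0.014, -0.056, 0], "spin": 0, "grip": 0.085},
    {"delta_pos": [0.014, -0.056, 0], "spin": 0, "grip": 0.085},
    {"delta_pos": [0.014, -0.056, 0], "spin": 0, "grip": 0.085},
    {"delta_pos": [0.014, -0.056, 0], "spin": 0, "grip": 0.085},
    {"delta_pos": [0.014, -0.056, 0], "spin": 0, "grip": 0.085},
    {"delta_pos": [0.014, -0.056, 0], "spin": 0, "grip": 0.085},
    {"delta_pos": [0.014, -0.056, 0], "spin": 0, "grip": 0.085},
    {"delta_pos": [0, 0, 0], "spin": 0, "grip": 0.085},
  ],
)

```text
t: 3.55
tool_pos: [0.5417, 0.1799, 0.26]
ee_rot: [[0.985, -0.17, -0.002], [-0.17, -0.985, 0.0], [-0.002, -0.0, -1.0]]
contact_force: [0.2, -0.7, -0.4]
finger_gap: 0.0852
```

```bash
python3 - <<'E'
from h import *
s=ctrl.observe(); print(s['t'],s['tool_pos'],np.round(s['ee_rot'],4).tolist(),s['joint_positions'],s['contact_force'])
c,T=pose('wrist'); print(np.round(c['hand_eye'],3).tolist())
im,d=ctrl.snapshot('wrist'); save('w1',im); P=cloud(c,T,d)
for l in ('cap_mid','hinge','tab'):
    print(l,[(np.round(w(T,r['xyz']),3).tolist(),round(r['conf'],2)) for r in ctrl.place_of(l,'wrist')][:4])
def near(x,y,r,z0,z1): return (np.hypot(P[...,0]-x,P[...,1]-y)<r)&(P[...,2]>z0)&(P[...,2]<z1)
m=near(.544,.18,.05,.125,.16)
if m.sum(): print('knob',P[m].mean(0),P[m].min(0),P[m].max(0),m.sum())
m=near(.544,.18,.05,.137,.16)
if m.sum(): print('knobtop',P[m].mean(0),cv2.minEnclosingCircle(P[m][:,:2].astype(np.float32)*1000))
m=near(.544,.18,.06,.108,.12)
if m.sum(): print('disc',cv2.minEnclosingCircle(P[m][:,:2].astype(np.float32)*1000),m.sum())
E
```

```text
3.55 [0.54167776 0.17989405 0.26002276] [[0.9854, -0.1701, -0.0018], [-0.1701, -0.9854, 0.0005], [-0.0018, -0.0001, -1.0]] [1.31937045e+01 2.43572800e+00 8.76102831e+01 4.88346094e-02
 9.00477960e+01 1.12989977e+02] [ 0.17409216 -0.70408395 -0.41826285]
[[0.001, -0.947, -0.321, 0.082], [1.0, 0.001, 0.0, 0.0], [-0.0, -0.321, 0.947, -0.143], [0.0, 0.0, 0.0, 1.0]]
cap_mid [([0.374, 0.078, 0.017], 0.97), ([0.661, -0.001, 0.023], 0.93), ([0.542, 0.183, 0.122], 0.88), ([0.345, 0.212, 0.013], 0.66)]
hinge [([0.624, 0.167, 0.088], 0.88)]
tab [([0.424, 0.197, 0.095], 0.64)]
knob [0.54496139 0.18073927 0.13898632] [0.53161952 0.16947405 0.12527393] [0.55500974 0.1924458  0.14244396] 669
knobtop [0.54389595 0.18094908 0.14010516] ((543.4590454101562, 180.99884033203125), 11.864181518554688)
disc ((543.3414916992188, 181.0070037841797), 32.06129455566406) 2923
```

View pics/w1.png

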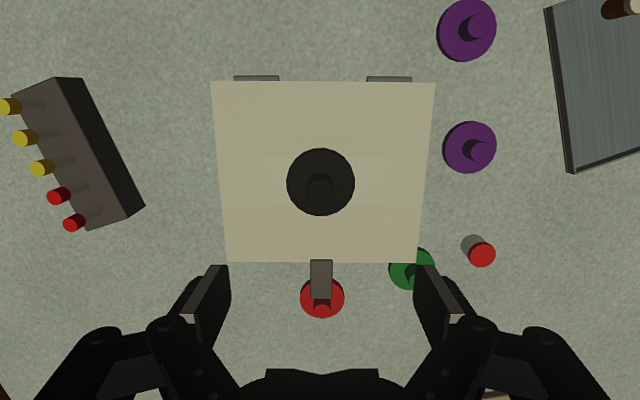

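The wrist view shows the cap centred at (320,182) and the lid and tab aligned with the tool. The depth circle fit puts the cap axis at (0.5435, 0.181) and the knob top at 0.140, as expected.

apply_moves(
  deltas=[
    {"delta_pos": [0.0016, -0.0014, 0.045], "spin": 0, "grip": 0.085},
    {"delta_pos": [0, 0, 0.045], "spin": 0, "grip": 0.07},
    {"delta_pos": [0, 0, 0.03], "spin": 0, "grip": 0.06},
    {"delta_pos": [0, 0, 0.015], "spin": 0, "grip": 0.05},
    {"delta_pos": [0, 0, 0.006], "spin": 0, "grip": 0.04},
    {"delta_pos": [0, 0, 0], "spin": 0, "grip": 0.03},
    {"delta_pos": [0, 0, 0], "spin": 0, "grip": 0.01},
    {"delta_pos": [0, 0, 0], "spin": 0, "grip": 0.01},
    {"delta_pos": [0, 0, 0], "spin": 0, "grip": 0.01},
    {"delta_pos": [0, 0, 0], "spin": 0, "grip": 0.01},
  ],
  newtons=40,
)

```text
t: 5.0
tool_pos: [0.5444, 0.1777, 0.122]
ee_rot: [[0.985, -0.174, 0.003], [-0.174, -0.985, 0.0], [0.003, -0.001, -1.0]]
contact_force: [-0.5, -1.6, 5.6]
finger_gap: 0.0222
```

apply_moves(
  deltas=[
    {"delta_pos": [0, 0, 0], "spin": 0, "grip": 0.01},
    {"delta_pos": [0, 0, -0.008], "spin": 0, "grip": 0.01},
    {"delta_pos": [0, 0, -0.012], "spin": 0, "grip": 0.01},
    {"delta_pos": [0, 0, -0.02], "spin": 0, "grip": 0.01},
    {"delta_pos": [0, 0, -0.03], "spin": 0, "grip": 0.01},
    {"delta_pos": [0, 0, -0.02], "spin": 0, "grip": 0.01},
    {"delta_pos": [0, 0, 0], "spin": 0, "grip": 0.01},
  ],
)

```text
t: 5.88
tool_pos: [0.5448, 0.1779, 0.2132]
ee_rot: [[0.985, -0.174, 0.005], [-0.174, -0.985, 0.001], [0.004, -0.002, -1.0]]
contact_force: [1.0, -0.4, -0.6]
finger_gap: 0.0223
```

```bash
python3 - <<'E'
from h import *
s=ctrl.observe(); print(s['t'],s['tool_pos'],s['contact_force'],s['finger_gap'])
im,d=ctrl.snapshot('wrist'); im2,_=ctrl.snapshot('scene'); save('w2',np.hstack([im[150:,150:500],im2[60:310,200:480]]))
E
```

```text
5.875 [0.54478353 0.17792286 0.21320235] [ 0.97394837 -0.42987898 -0.58941742] 0.022341259295668586
```

View pics/w2.png

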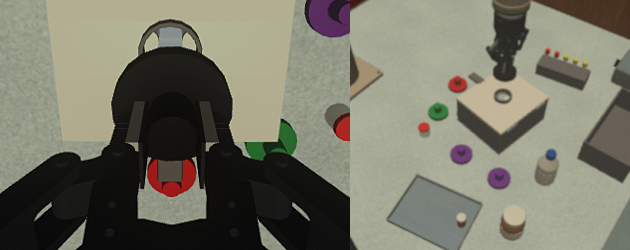

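Cap held level, with the bare port visible at (170,35) of the left crop; lid shut. Carrying it to the tray.

apply_moves(
  deltas=[
    {"delta_pos": [0.006, 0.022, 0], "spin": 0, "grip": 0.01},
    {"delta_pos": [0.011, 0.041, 0], "spin": 0, "grip": 0.01},
    {"delta_pos": [0.012, 0.044, 0], "spin": 0, "grip": 0.01},
    {"delta_pos": [0.012, 0.044, 0], "spin": 0, "grip": 0.01},
    {"delta_pos": [0.012, 0.044, 0], "spin": 0, "grip": 0.01},
    {"delta_pos": [0.012, 0.044, 0], "spin": 0, "grip": 0.01},
    {"delta_pos": [0.012, 0.044, 0], "spin": 0, "grip": 0.01},
    {"delta_pos": [0.011, 0.041, 0], "spin": 0, "grip": 0.01},
    {"delta_pos": [0.008, 0.03, 0], "spin": 0, "grip": 0.01},
    {"delta_pos": [0, 0, 0], "spin": 0, "grip": 0.01},
  ],
)

```text
t: 7.22
tool_pos: [0.575, -0.1897, 0.2081]
ee_rot: [[0.984, -0.177, -0.003], [-0.177, -0.984, 0.001], [-0.003, -0.0, -1.0]]
contact_force: [0.5, -0.1, -1.0]
finger_gap: 0.0224
```

apply_moves(
  deltas=[
    {"delta_pos": [0, 0, 0.04], "spin": 0, "grip": 0.01},
    {"delta_pos": [0, 0, 0.05], "spin": 0, "grip": 0.01},
    {"delta_pos": [0, 0, 0.05], "spin": 0, "grip": 0.01},
    {"delta_pos": [0, 0, 0.02], "spin": 0, "grip": 0.01},
    {"delta_pos": [0, 0, 0.01], "spin": 0, "grip": 0.01},
    {"delta_pos": [0, 0, 0], "spin": 0, "grip": 0.01},
  ],
)

```text
t: 7.98
tool_pos: [0.5768, -0.1877, 0.0411]
ee_rot: [[0.985, -0.174, 0.001], [-0.174, -0.985, -0.0], [0.001, 0.0, -1.0]]
contact_force: [0.1, -0.2, -0.1]
finger_gap: 0.0222
```

```bash
python3 - <<'E'
from h import *
s=ctrl.observe(); print(s['t'],s['tool_pos'],s['contact_force'],s['finger_gap'])
c,T=pose('wrist'); im,d=ctrl.snapshot('wrist'); save('w3',im); P=cloud(c,T,d)
for l in ('cap_mid','vial','tray'):
    print(l,[(np.round(w(T,r['xyz']),3).tolist(),round(r['conf'],2)) for r in ctrl.place_of(l,'wrist')][:4])
E
```

```text
7.975 [ 0.57680889 -0.18771236  0.04113748] [ 0.05760291 -0.21372972 -0.06477846] 0.02224470964792175
cap_mid [([0.573, -0.186, 0.044], 0.87), ([0.528, -0.0, 0.018], 0.58)]
vial [([0.66, -0.166, 0.006], 0.85)]
tray []
```

View pics/w3.png

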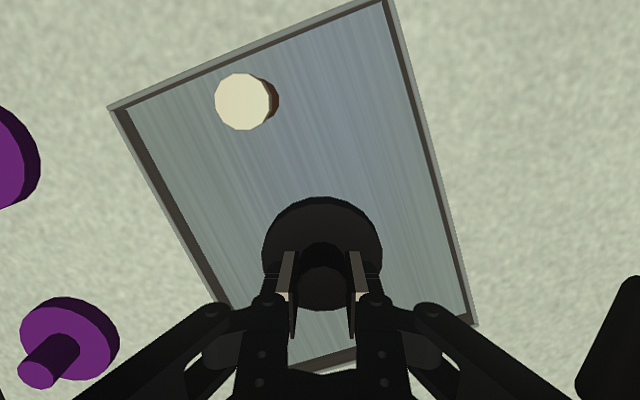

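The cap at (322,250) is over the tray's free middle and well clear of the vial at (243,101). Lowering until it touches.

apply_moves(
  deltas=[
    {"delta_pos": [0, 0, 0.008], "spin": 0, "grip": 0.01},
    {"delta_pos": [0, 0, 0.005], "spin": 0, "grip": 0.01},
    {"delta_pos": [0, 0, 0.002], "spin": 0, "grip": 0.01},
    {"delta_pos": [0, 0, 0], "spin": 0, "grip": 0.01},
  ],
)

```text
t: 8.68
tool_pos: [0.5759, -0.1877, 0.0249]
ee_rot: [[0.985, -0.174, -0.001], [-0.174, -0.985, 0.0], [-0.001, -0.0, -1.0]]
contact_force: [-0.4, -0.4, -1.3]
finger_gap: 0.0225
```

apply_moves(
  deltas=[
    {"delta_pos": [0, 0, 0.002], "spin": 0, "grip": 0.01},
    {"delta_pos": [0, 0, 0], "spin": 0, "grip": 0.01},
  ],
)

```text
t: 8.93
tool_pos: [0.5761, -0.1878, 0.0232]
ee_rot: [[0.985, -0.174, -0.0], [-0.174, -0.985, 0.0], [-0.0, -0.0, -1.0]]
contact_force: [-0.0, -0.4, -0.8]
finger_gap: 0.0224
```

apply_moves(
  deltas=[
    {"delta_pos": [0, 0, 0.0015], "spin": 0, "grip": 0.01},
    {"delta_pos": [0, 0, 0], "spin": 0, "grip": 0.01},
  ],
)

```text
t: 9.18
tool_pos: [0.5763, -0.1878, 0.023]
ee_rot: [[0.985, -0.174, 0.0], [-0.174, -0.985, -0.0], [0.0, 0.0, -1.0]]
contact_force: [-5.2, 1.6, 8.7]
finger_gap: 0.0221
```

apply_moves(
  deltas=[
    {"delta_pos": [0, 0, 0.0015], "spin": 0, "grip": 0.01},
    {"delta_pos": [0, 0, 0], "spin": 0, "grip": 0.01},
  ],
)

```text
t: 9.43
tool_pos: [0.5764, -0.1878, 0.0229]
ee_rot: [[0.985, -0.174, -0.0], [-0.174, -0.985, -0.0], [0.0, 0.0, -1.0]]
contact_force: [-10.8, 3.9, 21.8]
finger_gap: 0.0224
```

Contact is clear. I ease back, release and retreat.

apply_moves(
  deltas=[
    {"delta_pos": [0, 0, -0.002], "spin": 0, "grip": 0.01},
    {"delta_pos": [0, 0, 0], "spin": 0, "grip": 0.03},
    {"delta_pos": [0, 0, 0], "spin": 0, "grip": 0.05},
    {"delta_pos": [0, 0, 0], "spin": 0, "grip": 0.06},
    {"delta_pos": [0, 0, 0], "spin": 0, "grip": 0.06},
    {"delta_pos": [0, 0, -0.02], "spin": 0, "grip": 0.06},
    {"delta_pos": [0, 0, -0.04], "spin": 0, "grip": 0.06},
    {"delta_pos": [0, 0, -0.05], "spin": 0, "grip": 0.06},
    {"delta_pos": [0, 0, -0.05], "spin": 0, "grip": 0.06},
    {"delta_pos": [0, 0, 0], "spin": 0, "grip": 0.06},
  ],
)

```text
t: 10.68
tool_pos: [0.5796, -0.1892, 0.1904]
ee_rot: [[0.985, -0.174, 0.011], [-0.174, -0.985, -0.005], [0.012, 0.003, -1.0]]
contact_force: [0.8, -0.2, -0.1]
finger_gap: 0.0601
```

```bash
python3 - <<'E'
from h import *
s=ctrl.observe(); print(s['t'],s['tool_pos'],s['contact_force'],s['finger_gap'])
c,T=pose('wrist'); im,d=ctrl.snapshot('wrist'); save('w4',im); P=cloud(c,T,d)
for l in ('cap_mid','vial','tray'):
    print(l,[(np.round(w(T,r['xyz']),3).tolist(),round(r['conf'],2)) for r in ctrl.place_of(l,'wrist')][:4])
def near(x,y,r,z0,z1): return (np.hypot(P[...,0]-x,P[...,1]-y)<r)&(P[...,2]>z0)&(P[...,2]<z1)
m=near(.576,-.188,.03,.036,.06); print('knobtop',P[m].mean(0),m.sum())
E
```

```text
10.675 [ 0.57959626 -0.18917349  0.19042831] [ 0.79960491 -0.18278495 -0.06365207] 0.06009212414998205
cap_mid [([0.528, 0.0, 0.018], 0.85), ([0.575, -0.186, 0.022], 0.79), ([0.662, 0.002, 0.02], 0.77), ([0.343, 0.212, 0.014], 0.55)]
vial [([0.658, -0.168, 0.007], 0.93)]
tray []
knobtop [ 0.57599186 -0.1881661   0.04105284] 481
```

View pics/w4.png

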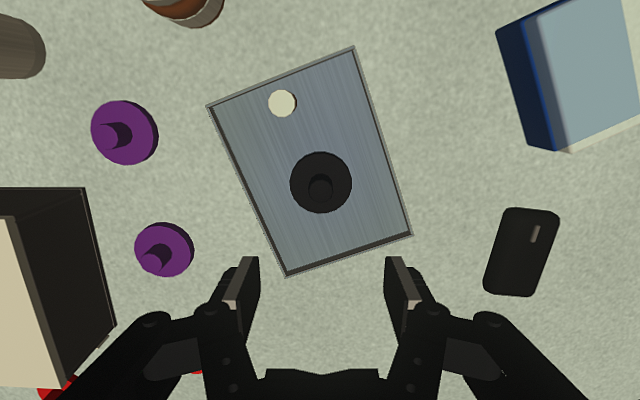

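The cap stands upright in the tray at (320,183), released, and its knob top measures 0.041 as it should. Now to the tab.

apply_moves(
  deltas=[
    {"delta_pos": [-0.014, -0.022, -0.01], "spin": 0, "grip": 0.06},
    {"delta_pos": [-0.028, -0.045, 0], "spin": 0, "grip": 0.06},
    {"delta_pos": [-0.028, -0.045, 0], "spin": 0, "grip": 0.06},
    {"delta_pos": [-0.028, -0.045, 0], "spin": 0, "grip": 0.06},
    {"delta_pos": [-0.028, -0.045, 0], "spin": 0, "grip": 0.06},
    {"delta_pos": [-0.028, -0.045, 0], "spin": 0, "grip": 0.06},
    {"delta_pos": [-0.028, -0.045, 0], "spin": 0, "grip": 0.06},
    {"delta_pos": [-0.025, -0.043, 0], "spin": 0, "grip": 0.06},
    {"delta_pos": [-0.014, -0.023, 0], "spin": 0, "grip": 0.06},
    {"delta_pos": [0, 0, 0], "spin": 0, "grip": 0.06},
  ],
)

```text
t: 12.12
tool_pos: [0.4193, 0.2044, 0.1908]
ee_rot: [[0.985, -0.171, -0.003], [-0.171, -0.985, -0.001], [-0.003, 0.001, -1.0]]
contact_force: [-0.2, 0.0, -1.0]
finger_gap: 0.0601
```

```bash
python3 - <<'E'
from h import *
s=ctrl.observe(); print(s['t'],s['tool_pos'],np.round(s['ee_rot'],3).tolist(),s['contact_force'],s['joint_positions'])
c,T=pose('wrist'); im,d=ctrl.snapshot('wrist'); save('w5',im); P=cloud(c,T,d)
for l in ('tab','hinge'):
    print(l,[(np.round(w(T,r['xyz']),3).tolist(),round(r['conf'],2)) for r in ctrl.place_of(l,'wrist')][:4])
def near(x,y,r,z0,z1): return (np.hypot(P[...,0]-x,P[...,1]-y)<r)&(P[...,2]>z0)&(P[...,2]<z1)
m=near(.425,.202,.035,.085,.115)&(im.max(2)<130); print('tab',cv2.minAreaRect(P[m][:,:2].astype(np.float32)*1000),np.median(P[m][:,2]),m.sum())
E
```

```text
12.125 [0.41928953 0.2044372  0.19083682] [[0.985, -0.171, -0.003], [-0.171, -0.985, -0.001], [-0.003, 0.001, -1.0]] [-0.24205273  0.0371201  -0.9905423 ] [ 1.96821496e+01 -1.22544412e+01  1.08680985e+02  1.19356174e-02
  8.37363825e+01  1.19533742e+02]
tab [([0.424, 0.198, 0.095], 0.88)]
hinge [([0.426, 0.198, 0.095], 0.41)]
tab ((434.1665954589844, 199.0187530517578), (23.514514923095703, 48.88916015625), 79.47437286376953) 0.10024060212793773 1985
```

View pics/w5.png

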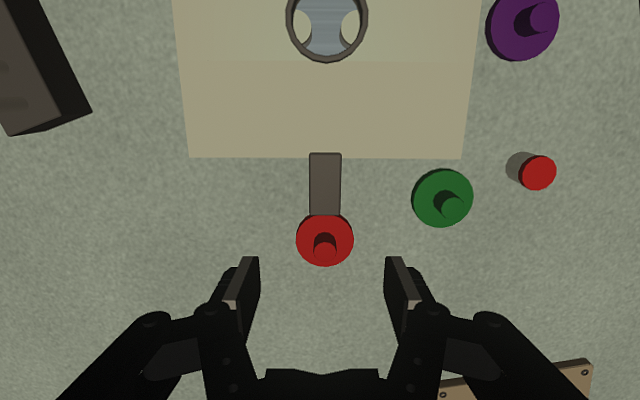

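Tab at (325,184), aligned with the tool; the red look-alike lies below it on the bench, 38 mm tall and clear of the fingers.

apply_moves(
  deltas=[
    {"delta_pos": [0.0051, 0.0022, 0.03], "spin": 0, "grip": 0.06},
    {"delta_pos": [0, 0, 0.04], "spin": 0, "grip": 0.06},
    {"delta_pos": [0, 0, 0.03], "spin": 0, "grip": 0.05},
    {"delta_pos": [0, 0, 0.011], "spin": 0, "grip": 0.04},
    {"delta_pos": [0, 0, 0], "spin": 0, "grip": 0.03},
    {"delta_pos": [0, 0, 0], "spin": 0, "grip": 0.01},
    {"delta_pos": [0, 0, 0], "spin": 0, "grip": 0.01},
    {"delta_pos": [0, 0, 0], "spin": 0, "grip": 0.01},
    {"delta_pos": [0, 0, 0], "spin": 0, "grip": 0.01},
  ],
  newtons=30,
)

```text
t: 13.4
tool_pos: [0.4262, 0.201, 0.0824]
ee_rot: [[0.985, -0.174, 0.002], [-0.174, -0.985, 0.001], [0.001, -0.002, -1.0]]
contact_force: [-1.2, 5.3, -1.9]
finger_gap: 0.0231
```

Gripped at 23 mm. I raise the tab along the arc (radius 0.204 m) to 25° first.

apply_moves(
  deltas=[
    {"delta_pos": [0.0004, 0, -0.009], "spin": 0, "grip": 0.01},
    {"delta_pos": [0.0008, 0, -0.0088], "spin": 0, "grip": 0.01},
    {"delta_pos": [0.0028, 0, -0.0176], "spin": 0, "grip": 0.01},
    {"delta_pos": [0.0043, 0, -0.0173], "spin": 0, "grip": 0.01},
    {"delta_pos": [0.0057, 0, -0.0169], "spin": 0, "grip": 0.01},
    {"delta_pos": [0.0072, 0, -0.0162], "spin": 0, "grip": 0.01},
    {"delta_pos": [0, 0, 0], "spin": 0, "grip": 0.01},
    {"delta_pos": [0, 0, 0], "spin": 0, "grip": 0.01},
  ],
  newtons=40,
)

```text
t: 14.4
tool_pos: [0.4478, 0.1971, 0.168]
ee_rot: [[0.985, -0.175, 0.004], [-0.175, -0.985, 0.002], [0.003, -0.002, -1.0]]
contact_force: [7.2, 5.2, -5.6]
finger_gap: 0.023
```

```bash
cat > ang.py <<'E'
from h import *
s=ctrl.observe(); print(s['t'],s['tool_pos'],s['contact_force'],s['torque'],s['finger_gap'])
ex=np.array([.9848,-.1736,0]); H=np.array([.6275,.1659,.09])
for cam in ('scene','wrist','top'):
    c,T=pose(cam); im,d=ctrl.snapshot(cam); save(f'{cam}_{s["t"]:.1f}',im); P=cloud(c,T,d)
    ey=np.array([.1736,.9848,0]); R=P-H; x=R@ex; y=R@ey; z=R[...,2]
    m=(x>-.165)&(x<-.01)&(abs(y)<.095)&(abs(y)>.035)&(z>.012)&(z<.25)&(im.min(2)>110)
    if m.sum()>200:
        k=np.polyfit(x[m],z[m],1); res=z[m]-np.polyval(k,x[m]); g=abs(res)<.01
        k=np.polyfit(x[m][g],z[m][g],1); print(cam,m.sum(),'lid deg',np.degrees(np.arctan(-k[0])),k[1])
E
python3 ang.py
```

```text
14.4 [0.44783269 0.197104   0.16797422] [ 7.2390709   5.17632445 -5.56125194] [ 0.83054506 -1.09469838 -0.10220736] 0.022968883491699545
scene 2029 lid deg 24.520534833577294 0.00888345753336176
wrist 52893 lid deg 24.635323654886143 0.0087747377762657
top 1121 lid deg 24.50876867040513 0.009856780964694526
```

Three cameras agree on about 24.5°. On to 45°.

apply_moves(
  deltas=[
    {"delta_pos": [0.0087, 0, -0.0157], "spin": 0, "grip": 0.01},
    {"delta_pos": [0.0099, 0, -0.0148], "spin": 0, "grip": 0.01},
    {"delta_pos": [0.0112, 0, -0.0138], "spin": 0, "grip": 0.01},
    {"delta_pos": [0.0066, 0, -0.0072], "spin": 0, "grip": 0.01},
    {"delta_pos": [0.0066, 0, -0.0067], "spin": 0, "grip": 0.01},
    {"delta_pos": [0, 0, 0], "spin": 0, "grip": 0.01},
    {"delta_pos": [0, 0, 0], "spin": 0, "grip": 0.01},
    {"delta_pos": [0, 0, 0], "spin": 0, "grip": 0.01},
    {"delta_pos": [0, 0, 0], "spin": 0, "grip": 0.01},
    {"delta_pos": [0, 0, 0], "spin": 0, "grip": 0.01},
  ],
)

```text
t: 15.8
tool_pos: [0.4889, 0.1897, 0.2248]
ee_rot: [[0.985, -0.174, 0.001], [-0.174, -0.985, 0.001], [0.0, -0.001, -1.0]]
contact_force: [4.3, 6.4, -6.1]
finger_gap: 0.0228
```

```bash
python3 ang.py; ls pics; python3 - <<'E'
from h import *
for cam in ('top','scene'):
    c,T=pose(cam)
    for l in ('cap_mid','vial'): print(cam,l,[(np.round(w(T,r['xyz']),3).tolist(),round(r['conf'],2)) for r in ctrl.place_of(l,cam)][:5])
s=ctrl.observe(); print(s['t'],s['tool_pos'],s['contact_force'])
import glob; f=sorted(glob.glob('pics/scene_*'))[-1]; g=sorted(glob.glob('pics/wrist_*'))[-1]
cv2.imwrite('pics/fin.png',np.vstack([cv2.imread(f)[50:340],cv2.imread(g)[100:]]))
E
```

```text
15.8 [0.48885657 0.18970347 0.22484318] [ 4.32557119  6.4180043  -6.14731678] [ 0.8822252  -0.53614106 -0.15035097] 0.022804455406625665
scene 2050 lid deg 44.106411476145446 0.01126847264829805
wrist 9719 lid deg 43.24287608246973 0.012556279422389335
top 676 lid deg 43.805537008955 0.013360658900301537
scene.png
scene_14.4.png
scene_15.8.png
top.png
top_14.4.png
top_15.8.png
w1.png
w2.png
w3.png
w4.png
w5.png
wrist_14.4.png
wrist_15.8.png
top cap_mid [([0.373, 0.081, 0.023], 0.84), ([0.53, 0.0, 0.023], 0.77), ([0.577, -0.186, 0.024], 0.75), ([0.657, -0.0, 0.021], 0.69), ([0.35, 0.211, 0.022], 0.68)]
top vial [([0.66, -0.174, 0.006], 0.62)]
scene cap_mid [([0.346, 0.213, 0.019], 0.8), ([0.531, -0.003, 0.016], 0.79), ([0.57, -0.185, 0.021], 0.68), ([0.606, 0.463, -0.0], 0.64), ([0.377, 0.09, 0.019], 0.57)]
scene vial [([0.661, -0.166, 0.002], 0.68)]
16.15 [0.4888473  0.1896855  0.22483372] [ 3.76299837  5.96758912 -5.56461962]
```

View pics/fin.png

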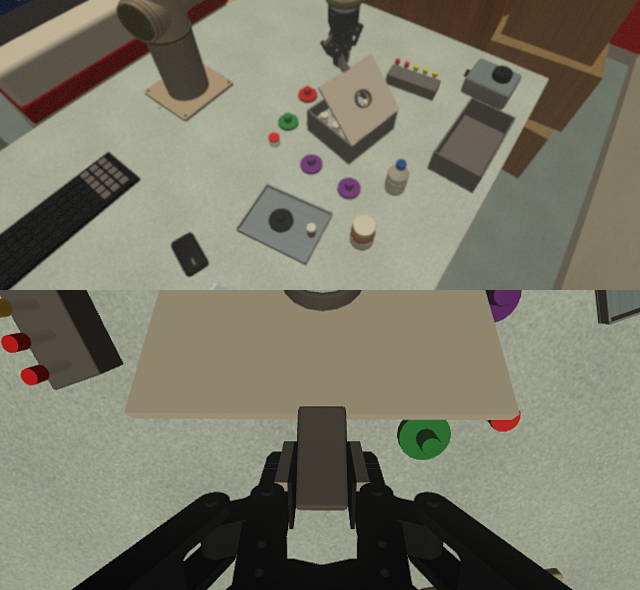

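The lid is open and held by the tab at (322,455), and the cap stands in the tray at (281,219). The angle is about 44° and steady, so I hand in.

```bash
python3 -c "
from h import *
print(ctrl.hand_in())"
```

```text
the job is handed in; nothing more can be done
None
```

I lifted the cap off the port with the lid shut, set it down knob up in the tray and let it go. I then gripped the tab by its sides, raised the lid along its arc and handed in at about 16 s with the gripper still holding it.

- **Lid:** depth fits from the three cameras gave 43.2°, 43.8° and 44.1°, so they differ by about 1° and all lie within the 6.5° allowed. The tool pose did not change between two readings 0.35 s apart, and the finger opening was 22.8 mm on the 24 mm tab.
- **Cap:** the knob top measured 0.041 m, as expected for a cap standing level on the tray floor. It was upright near the tray's middle, and the networks placed cap_mid at about (0.574, -0.186).
- **Bystanders:** the vial and the other things in view looked unmoved in the last pictures. I re-measured only the vial at the end; the others I checked by eye, except the tip box, which the final crop cut off.
- **Contact force:** the cap was pressed on the tray floor with about 22 N on touching down. I eased that off before opening the fingers.

No check failed.

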